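Zero the field meter, then hold the leak shutter half open

TASK

Take the half-aperture leakage reading of the module in the shielded test box: with the sprung shutter on the box's lid still closed, press the field meter's zero button fully down and release it. Then draw the shutter open by its grip, against its return spring, to half travel and keep it there; finish still holding it, because the spring shuts it when it is let go. Leave the things lying around undisturbed.

Things in the scene. Friction and masses are not known exactly. Their poses are not given: they have to be found in the camera images.
- shield_box: Shielded test box of bare aluminium, fixed to the bench, 110 x 180 x 50 mm (its x, y, z) without what stands on its lid; origin at the centre of its underside, z up. Two rails on the lid, top 57 mm above the bench, run along y at x = +-25 to +-38 mm. A steel spring barrel 13 mm thick (15 mm at its end collars), top 73 mm above the bench, lies along y at x = +44 mm, y = +3 to +79 mm.
- window (a point): Middle of the window in the box's lid, 40 mm (box x) by 60 mm (box y), 50 mm above the bench. The shutter covers it when closed and uncovers it from its -y end; at half travel the half on the -y side is open and the other half is covered.
- half_mark (a point): Long thick middle mark of the nine-mark scale engraved on top of the -x rail: half travel. A black line on the shutter plate, beside the grip on its -x side and level with the grip's middle, points along x at this mark when the shutter is half open.
- shutter_slide (a joint): Opening of the sprung shutter, a flat steel plate between the rails, in m: 0 closed (start), 0.060 fully open, 0.030 half travel. It opens towards the box's +y. The return spring pushes it shut with about 4 N when closed, 9 N at half and 14 N fully open; it does not stay open by itself.
- leak_shutter: The sprung shutter: steel plate 56 x 72 x 3 mm; origin at the middle of its underside, 50.5 mm above the bench; axes as the box's. On its middle, straight above the origin, stands the black ribbed grip, 26 mm (x) by 12 mm (y), from 57 to 84 mm above the bench on a steel foot 30 x 20 mm. It can be taken from above across either width; above the rails 24 mm are clear beside it along x, more along y.
- grip_top (a point): Centre of the top of the shutter's grip, 84 mm above the bench; axes as the box's; it moves with the shutter.
- field_meter: Hand-held field-strength meter, a grey case 120 x 80 x 30 mm (its x, y, z) lying on its back, fixed; a white needle dial on its far half, a black stub antenna from its far end (to x = +98 mm); on its near half, side by side, a round range knob with a white line (y = +20 mm, not used) and the zero push button (y = -18 mm). Origin at the centre of its underside, z up.
- zero_button (a joint): Travel of the zero button, in m: 0 released, 0.006 fully down; it is pressed straight down, fully down takes 5 N, and it springs back up.
- zero_button_top (a point): Centre of the top face of the zero button, 53 mm above the bench when up: a round plain grey plunger 20 mm in diameter standing 10 mm out of a black collar 36 mm in diameter; it moves down with the button.
- spare_module: Loose milled aluminium RF module, 68 x 117 x 25 mm, a bystander; origin at the centre of its underside.
- attenuator: Loose finned coaxial attenuator, 22 x 58 x 22 mm, a bystander; origin at the centre of its underside.
- tape_roll: Loose roll of black tape lying flat, 62 mm in diameter, 18 mm high, a bystander; origin at the centre of its underside.

How it is judged:
By the outcome, as a careful person would: the job done as asked, in the order asked, and still so for the second after the job is handed in, while the arm keeps its last pose, push and grip.
It also fails if it takes over 45 s, if anything falls off the work surface, if the arm or the gripper's body presses on something with over 40 N, if the wrist force passes 120 N, or if a joint passes its speed limit or range.

ROBOT

A 6-joint arm with a two-finger parallel gripper is mounted at the origin on a cart in front of the work surface, level with it; the furniture and walls round the work are solid. World frame = base frame: x ahead of the robot, y to its left, z up, the work surface at z = 0. Lengths are in m, angles in degrees, forces in N, time in s.
With the tool pointing down it reaches from about 0.325 to 0.775 m from the base axis. Payload 5.5 kg.
Tool frame: the origin (TCP) lies at the centre of the arm's flange, where the gripper is bolted on; the fingertips stand 182 mm ahead of it and the grasp point (between the pads) lies 163 mm ahead of it; z points along the fingers, y is the line along which they close (so a half turn about z gives the same grasp; the last joint's range is limited). The gripper opens to 88 mm and grips with 3 to 60 N. Pads are 20 mm wide; open, the fingers measure 115 mm over their backs; the gripper's body (75 mm by 178 mm) begins 61 mm behind the grasp point.
Start: joints at [60.808, 5.22, 70.514, -0, 104.267, -3.249], TCP at [0.262, 0.54, 0.405] pointing down, gripper open.
Joint ranges: [-164.24, 164.24], [-49.07, 125.15], [9.68, 141.18], [-86.29, 266.29], [3.28, 154.24], [-151.56, 151.56]. Speed limits (degrees/s): [147.25, 147.25, 172.46, 180, 180, 180].

INTERFACE

Orientations are given as [roll, pitch, yaw] about the fixed x, y, z axes, in that order (R = Rz(yaw) Ry(pitch) Rx(roll)).
In Python, from station import r gives the robot as it stands. The module is installed in compiled form; this text tells all that it offers. Calls block until the motion is done:
- r.reach(position, orientation): joint-space move of the TCP to a pose.
- r.servo_line(position, rotation=None, speed=0.15): straight line of the TCP; rotation=None keeps the orientation; speed is the mean speed in m/s.
- r.move_joints(angles): joint-space move.
- r.let_go() and r.grab(squeeze=None): open the fingers fully, or close them until they stop; squeeze is the grip in N (None keeps the last).
- r.wait(seconds).
- r.inverse_kinematics(position, orientation): joint angles nearest the present ones, or None.
- r.sense(): the state.
- r.snapshot(name): name is "scene" or "side" or "wrist"; returns a dict with "frame" (480x640x3 uint8, red, green, blue), "fx", "fy", "cx", "cy" (pixels), "R" (3x3) and "t" (3): a world point X has camera coordinates R X + t. Camera axes: x right, y down, z forward; pixel columns grow to the right and rows downward; lengths in m; the calibration is good to about 2 mm. A picture is of the moment at which its call begins. There is no depth.
A pose or a line that the arm cannot do raises r.IKError and nothing moves.
- r.hand_in(): hands the job in; it is judged then, once.
The state is a dict: "clock": time; "joints": joint angles; "joint_vel": joint speeds; "joint_torque": joint torques, N m; "tcp_pos": TCP position; "orientation": TCP orientation; "contact_force": force on the tool from outside, world axes, zero at the start; "torque": the same for the moment, N m; "opening": finger opening in m; "gripper_force": force on a finger pad.
Only numpy, scipy, OpenCV 4.12 (cv2) and the standard library are available. Lean on these libraries where they do the work, as an engineer would, in place of code of your own. Each camera call takes 0.05 s, during which the arm holds its last target. There are 200 camera calls.

## Working session

There is one attempt and no reset: what is moved stays moved. The work goes in short steps, each a Python script; the robot and the scene stay as the last script left them, time stands still between calls to the robot, and variables do not carry over. Pictures are saved under pics/ and viewed, at most 10 in all, crops included, and the job is handed in when it is done.

```bash
mkdir -p pics
python3 - <<'E'
from station import r
import cv2,pickle
for n in("scene","side"):
    s=r.snapshot(n);pickle.dump(s,open(f"pics/{n}.pkl","wb"));cv2.imwrite(f"pics/{n}.png",s["frame"][:,:,::-1])
    print(n,s["fx"],s["R"],s["t"])
print(r.sense())
E
```

```text
scene 616.9287191779846 [[ 0.49325141 -0.86987798  0.00391877]
 [-0.49526831 -0.28453233 -0.82082315]
 [ 0.715131    0.40293133 -0.57116897]] [-0.28087231  0.31238737  1.14876054]
side 562.1206215614045 [[ 0.9974625  -0.07066847 -0.00863291]
 [-0.0448403  -0.52941455 -0.84717742]
 [ 0.05529835  0.84541481 -0.53123996]] [-0.53164743  0.06676807  1.60577691]
{'clock': 0.1, 'joints': array([ 6.08087289e+01,  5.25801960e+00,  7.05724824e+01,  1.72698617e-04,
        1.04265835e+02, -3.24905840e+00]), 'joint_vel': array([-0.08799684, -0.16089493, -0.13918675, -0.00439978,  0.08953552,
       -0.0407293 ]), 'joint_torque': array([ 2.00128612e-03, -4.47857988e+01, -4.07569957e+01,  6.98549557e-02,
        2.85212992e-02, -1.12791747e-04]), 'tcp_pos': array([0.26251105, 0.53958847, 0.4036524 ]), 'orientation': array([-1.79903827e+02, -5.62720286e-03,  1.54057825e+02]), 'contact_force': array([-0.1479009 ,  0.06337225, -0.37133754]), 'torque': array([ 0.00654181,  0.0406417 , -0.04903474]), 'gripper_force': 0.0, 'opening': 0.08797220405694284}
```

View pics/scene.png

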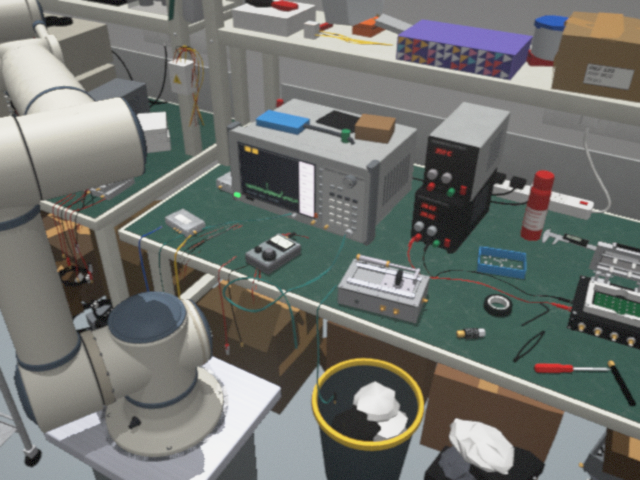

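View pics/side.png

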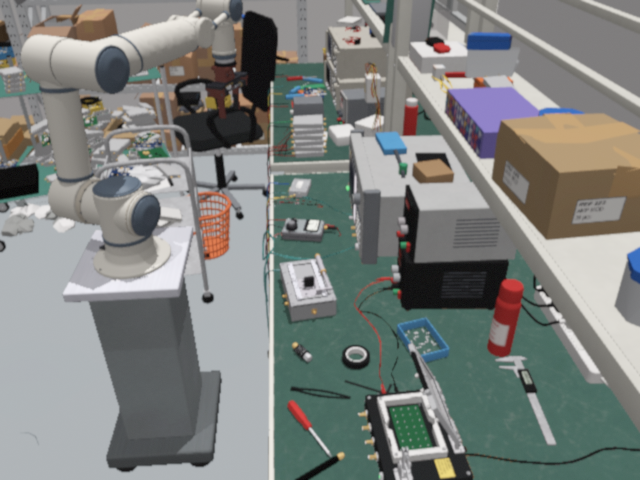

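The scene picture shows the box at about (383,288) with its black grip at (399,272), and the meter at (273,252). In the side picture the grip is at (309,280) and the meter at (303,229). I'll triangulate both roughly.

```bash
cat > h.py <<'E'
import numpy as np,pickle,cv2
def ray(s,u,v):
    d=s["R"].T@np.array([(u-s["cx"])/s["fx"],(v-s["cy"])/s["fy"],1]);return -s["R"].T@s["t"],d
def onz(s,u,v,z):
    c,d=ray(s,u,v);return c+d*(z-c[2])/d[2]
def proj(s,X):
    p=s["R"]@np.array(X)+s["t"];return s["fx"]*p[0]/p[2]+s["cx"],s["fy"]*p[1]/p[2]+s["cy"]
def snap(r,n,f):
    s=r.snapshot(n);pickle.dump(s,open(f"pics/{f}.pkl","wb"));cv2.imwrite(f"pics/{f}.png",s["frame"][:,:,::-1]);return s
def load(f): return pickle.load(open(f"pics/{f}.pkl","rb"))
E
python3 - <<'E'
from h import *
a,b=load("scene"),load("side")
print("grip",onz(a,399,270,.084),onz(b,309,277,.084))
for p in[(340,287),(358,258),(430,280),(418,305)]:print("box top",onz(a,*p,.05))
for p in[(283,264),(323,258),(335,298),(290,303)]:print("box top side",onz(b,*p,.05))
print("meter",onz(a,273,250,.03),onz(b,303,228,.03),onz(a,268,253,.05),onz(b,290,222,.05))
from station import r
for y in(.3,.35,.4): pass
E
python3 -c "
import cv2,numpy as np
a=cv2.imread('pics/scene.png')[215:335,220:450];b=cv2.imread('pics/side.png')[200:330,265:355]
a=cv2.resize(a,None,fx=2.4,fy=2.4,interpolation=2);b=cv2.resize(b,None,fx=2.2,fy=2.2,interpolation=2)
c=np.zeros((300,760,3),np.uint8);c[:a.shape[0],:a.shape[1]]=a;c[:b.shape[0],555:555+b.shape[1]]=b;cv2.imwrite('pics/c.png',c)"
```

```text
grip [ 0.49775509 -0.24763782  0.084     ] [ 0.49240329 -0.24948932  0.084     ]
box top [ 0.41829287 -0.14385271  0.05      ]
box top [ 0.5344026 -0.1304354  0.05     ]
box top [ 0.54055849 -0.30737251  0.05      ]
box top [ 0.44744844 -0.3160542   0.05      ]
box top side [ 0.4291788  -0.14035863  0.05      ]
box top side [ 0.53658914 -0.12131503  0.05      ]
box top side [ 0.55236638 -0.29388307  0.05      ]
box top side [ 0.44313673 -0.30409615  0.05      ]
meter [0.48491235 0.07589648 0.03      ] [0.49149247 0.06972353 0.03      ] [0.44584069 0.06385451 0.05      ] [0.45358549 0.0743683  0.05      ]
```

View pics/c.png

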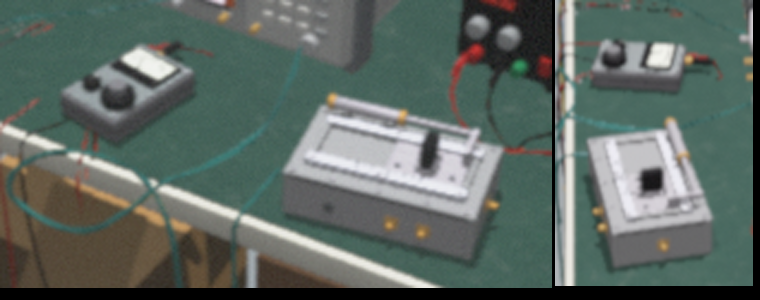

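The crop shows the box about parallel to the world axes, with its barrel on the +x side and its grip on the -y half. The meter's antenna points +x, with the larger black collar (button) on its -y side. Next is a closer look with the wrist camera over each.

Run:
```python
from station import r
from h import *
r.reach([.43,-.23,.42],[180,0,6]); r.wait(.3); s=snap(r,"wrist","wb"); print(s["R"],-s["R"].T@s["t"],s["fx"],r.sense()["clock"])
r.reach([.40,.05,.40],[180,0,98]); r.wait(.3); s=snap(r,"wrist","wm"); print(s["R"],-s["R"].T@s["t"],r.sense()["clock"])
```

```text
[[ 1.04037045e-01 -9.94573212e-01 -6.47203800e-04]
 [-9.51706999e-01 -9.97419801e-02  2.90353792e-01]
 [-2.88842657e-01 -2.95916020e-02 -9.56919148e-01]] [ 0.51055989 -0.22051944  0.40090581] 358.10648215567346 3.225
[[ 9.90662820e-01  1.36334729e-01  1.37689321e-04]
 [ 1.30430688e-01 -9.48054714e-01  2.90138062e-01]
 [ 3.96864310e-02 -2.87411032e-01 -9.56984789e-01]] [0.39011521 0.12948588 0.38087553] 4.6667
```

View pics/wb.png

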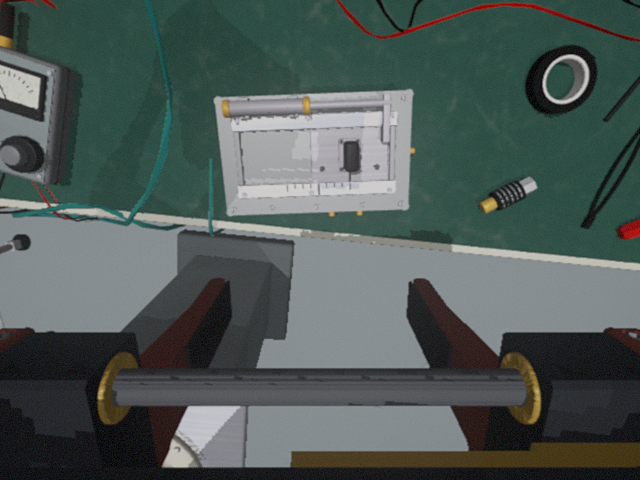

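View pics/wm.png

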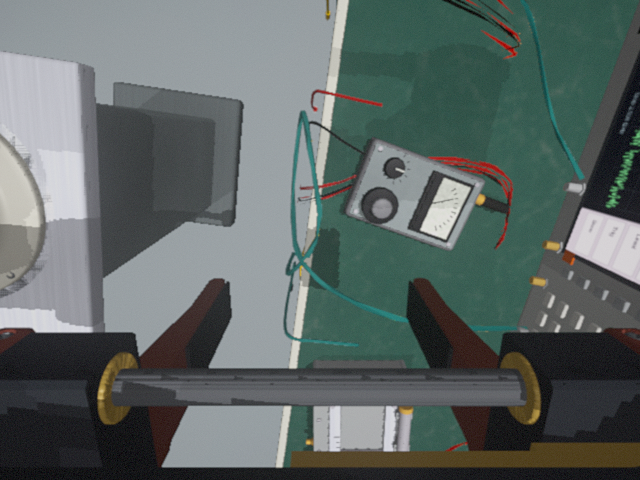

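The wrist picture of the box shows the grip top at about (351,150) and the box corners at (216,98), (412,91), (409,208) and (229,214). In the meter picture the button top is at about (381,205), the knob at (394,168), and the case corners at (372,139), (486,180), (452,249) and (346,213).

Run:
```python
from h import *
b,m=load("wb"),load("wm")
f=lambda s,p,z:np.round(onz(s,*p,z),4)
C=[f(b,p,.05)for p in[(216,98),(412,91),(409,208),(229,214)]];print(C,sum(C)/4)
d=(C[0]+C[3]-C[1]-C[2]);print("yaw",np.degrees(np.arctan2(-d[0],d[1])));d=C[0]+C[1]-C[2]-C[3];print(np.degrees(np.arctan2(d[1],d[0])))
# grip blob
def crop(s,x,y,w,h,k):
    return cv2.resize(s["frame"][y:y+h,x:x+w,::-1],None,fx=k,fy=k,interpolation=cv2.INTER_CUBIC)
print("grip",f(b,(351,148),.084))
M=[f(m,p,.03)for p in[(372,139),(486,180),(452,249),(346,213)]];print(M,sum(M)/4);d=M[1]+M[2]-M[0]-M[3];print("myaw",np.degrees(np.arctan2(d[1],d[0])))
print("button",f(m,(381,205),.053))
x=crop(b,210,85,210,135,3.6);y=crop(m,340,130,160,130,0.1)
cv2.imwrite("pics/cb.png",x)
```

```text
[array([ 0.5294, -0.1239,  0.05  ]), array([ 0.5539, -0.3011,  0.05  ]), array([ 0.4467, -0.3175,  0.05  ]), array([ 0.4219, -0.1392,  0.05  ])] [ 0.487975 -0.220425  0.05    ]
yaw 7.895303405746889
8.398919365469448
grip [ 0.4995 -0.2494  0.084 ]
[array([0.441 , 0.1292, 0.03  ]), array([0.558 , 0.1064, 0.03  ]), array([0.5424, 0.0328, 0.03  ]), array([0.428 , 0.0554, 0.03  ])] [0.49235 0.08095 0.03   ]
myaw -11.10026821538387
button [0.4565 0.0722 0.053 ]
```

View pics/cb.png

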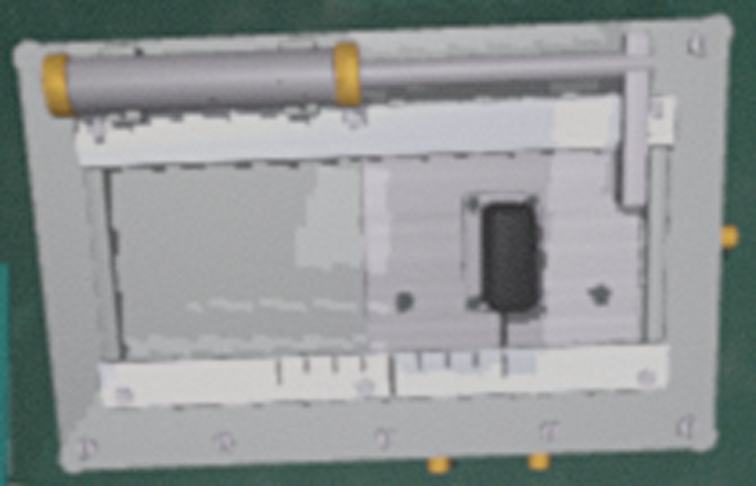

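Run:
```python
from station import r
from h import *
b=load("wb");print("grip",onz(b,351.7,155.8,.084))
x,y=.456,.072
r.grab(10)
r.reach([x,y,.27],[180,0,79]); r.wait(.3)
r.servo_line([x,y,.240],speed=.05); r.wait(.2); s=r.sense();f0=s["contact_force"][2];print(s["tcp_pos"],f0)
z=.236
while z>.222:
    r.servo_line([x,y,z],speed=.03); r.wait(.1); s=r.sense(); f=s["contact_force"]; print(round(z,4),s["tcp_pos"].round(4),f.round(1))
    if f[2]-f0>14: break
    z-=.0015
r.wait(.2)
r.servo_line([x,y,.30],speed=.1); print(r.sense()["clock"])
```

```text
grip [ 0.49304093 -0.25080348  0.084     ]
[0.45611916 0.07200566 0.24041818] -0.29715543300291297
0.236 [0.456 0.072 0.236] [-0.   0.1  0.1]
0.2345 [0.4561 0.072  0.2348] [ 1.2 -0.6  1.9]
0.233 [0.4561 0.072  0.2332] [ 0.3 -0.3  2.1]
0.2315 [0.4561 0.072  0.2317] [ 1.5 -0.3  2.2]
0.23 [0.4561 0.072  0.2302] [ 1.7 -0.1  3.6]
0.2285 [0.4561 0.072  0.2288] [0.7 0.1 6.3]
0.227 [0.4561 0.072  0.2286] [-2.3  0.4 12.2]
0.2255 [0.4561 0.072  0.2285] [-6.4 -0.9 20. ]
11.8083
```

The button met its hard stop at 6 mm of travel (20 N) and has been released. Next I hover above the grip with the camera on the scale side.

Run:
```python
from station import r
from h import *
r.let_go()
r.reach([.488,-.2515,.30],[180,0,-172]); r.wait(.3); s=snap(r,"wrist","hov"); q=r.sense();print(q["joints"].round(1),q["tcp_pos"],q["clock"])
print(proj(s,[.493,-.2508,.084]),proj(s,[.488,-.2515,.119]))
```

```text
[ -30.8   -2.4   88.8    0.    93.5 -128.8] [ 0.48804887 -0.25133587  0.30001088] 15.6917
(np.float64(317.10889072183545), np.float64(278.2701329130763)) (np.float64(316.83398985144584), np.float64(296.65863709418085))
```

View pics/hov.png

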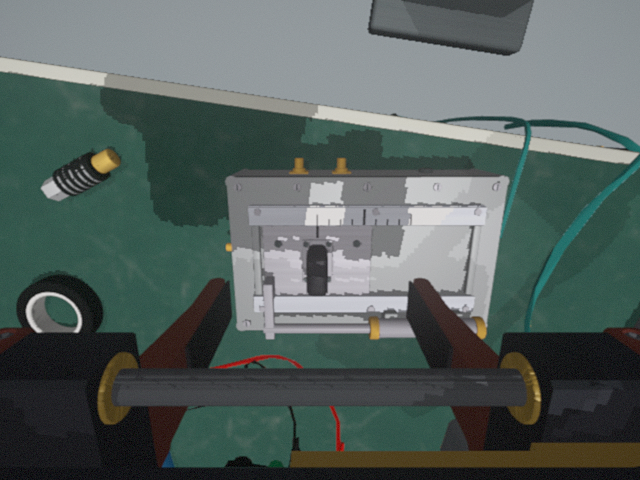

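The hover picture shows the grip top at about (317,282), close to the predicted spot, the scale at rows 210–225 with its middle mark at x≈364, and the spring arm's end at (268,278). I'll check clearance to the spring arm before going down.

Run:
```python
from h import *
R=np.array([[np.cos(t:=np.radians(8.1)),-np.sin(t)],[np.sin(t),np.cos(t)]])
for n,p,g in(("wb",(386.4,143.3),(351.7,155.8)),("hov",(268,278),(317,282))):
    s=load(n);G=onz(s,*g,.084);print(n,G)
    for z in(.058,.066,.073):print(z,(R.T@(onz(s,*p,z)-G)[:2]*1000).round(1))
s=load("hov");m=cv2.resize(s["frame"][195:345,240:390,::-1],None,fx=4,fy=4,interpolation=2);cv2.imwrite("pics/ch.png",m)
```

```text
wb [ 0.49304093 -0.25080348  0.084     ]
0.058 [  8.3 -34.5]
0.066 [  8.6 -33. ]
0.073 [  8.9 -31.7]
hov [ 0.49539073 -0.25053465  0.084     ]
0.058 [  8.4 -33.1]
0.066 [  5.  -31.9]
0.073 [  2.  -30.8]
```

View pics/ch.png

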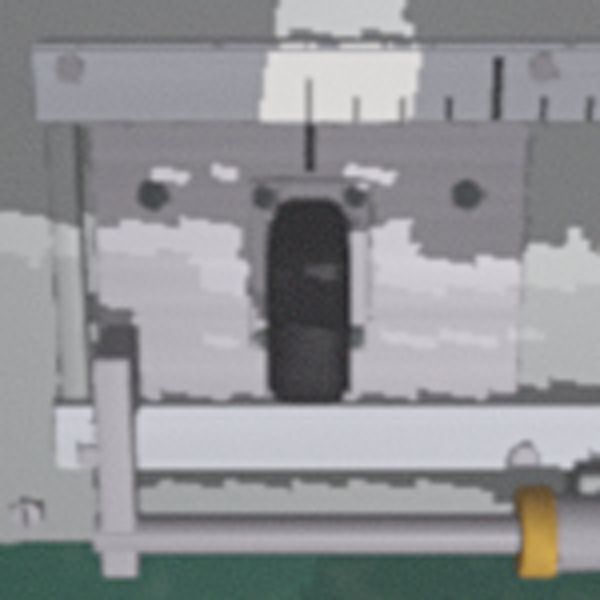

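The crop shows the shutter's line at x≈309, on the first mark, and the half mark at x≈497. The grip top spans rows 325–403. The spring arm is to its left at x≈117 and reaches almost level with the grip, so I'll grasp with the tips at 73 mm (above that arm), offset 5 mm to -x.

Run:
```python
from station import r
from h import *
t=np.radians(8.1);d=np.array([-np.sin(t),np.cos(t),0])
p=np.array([.4905,-.2508,.255])
r.reach(p+[0,0,.03],[180,0,-171.9]); r.servo_line(p,speed=.05); r.wait(.2); print(r.sense()["contact_force"].round(1),r.sense()["tcp_pos"])
r.grab(30); r.wait(.3); q=r.sense();print(q["opening"],q["gripper_force"],q["contact_force"].round(1),q["tcp_pos"],q["clock"])
if .010<q["opening"]<.015:
    r.servo_line(p+.030*d,speed=.03); r.wait(.4); q=r.sense();print(q["opening"],q["contact_force"].round(1),(q["tcp_pos"]-p)@d,q["tcp_pos"],q["clock"])
s=snap(r,"wrist","pull")
cv2.imwrite("pics/pullc.png",cv2.resize(s["frame"][180:340,220:420,::-1],None,fx=3.5,fy=3.5,interpolation=2))
```

```text
[-0.4  0.1  0.5] [ 0.4906095  -0.25082177  0.25548257]
0.011876673715155193 29.999630749225616 [ 1.1 -3.8 -1. ] [ 0.49050257 -0.25100157  0.25501281] 18.3417
0.011718717283417012 [ 3.  -8.4 -3.3] 0.02932613279572063 [ 0.48631427 -0.22177407  0.25503428] 19.8917
```

View pics/pullc.png

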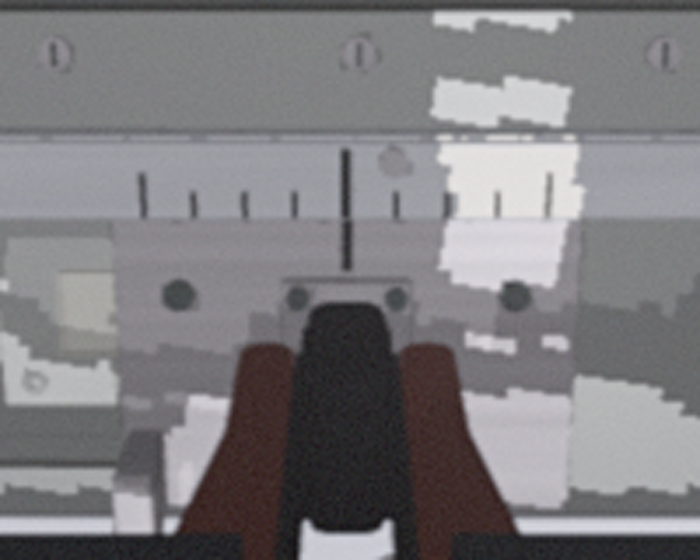

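The shutter line (x≈347) coincides with the half mark (x≈346) within about 0.2 mm, and the fingers hold the grip steadily.

Run:
```python
from station import r
print(r.hand_in())
```

```text
the job is handed in; nothing more can be done
None
```

I pressed the zero button to its stop and released it with the shutter still closed. I then drew the shutter to the half mark (about 0.2 mm off in the picture), handed in still holding it with a 30 N grip, and moved nothing else.

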